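# Load a lock cylinder into the re-pinning jig

## Robot

A 7-joint arm with a two-finger parallel gripper is mounted at the origin on a cart in front of the work surface, level with it; the furniture and walls round the work are solid. World frame = base frame: x ahead of the robot, y to its left, z up, the work surface at z = 0. Lengths are in m, angles in rad, forces in N, time in s.
With the tool pointing down it reaches from about 0.35 to 0.9 m from the base axis. Payload 19.9 kg.
Tool frame: the origin (TCP) lies between the finger pads; the fingertips stand 19 mm ahead of it and the grasp point (between the pads) is the TCP; z points along the fingers, y is the line along which they close (so a half turn about z gives the same grasp; the last joint's range is limited). The gripper opens to 94 mm and grips with 3 to 60 N. Pads are 16 mm wide; open, the fingers measure 119 mm over their backs; the gripper's body (75 mm by 177 mm) begins 78 mm behind the grasp point.
Start: joints at [-1.196, 0.417, -0.01, 1.614, 0.005, 1.111, -0.053], TCP at [0.252, 0.572, 0.224] pointing down, gripper open.
Joint ranges: [-2.81, 2.81], [-0.39, 2.02], [-1.27, 1.25], [0.06, 2.57], [-1.19, 4.33], [0.19, 2], [-2.82, 2.82]. Speed limits (rad/s): [1.89, 1.89, 2.39, 2.39, 3.01, 3.01, 3.01].

## Interface

Orientations are given as a 3x3 rotation matrix whose columns are the frame's x, y, z axes.
In Python, from rig import robot gives the robot as it stands. Calls block until the motion is done:
- robot.move_ptp(position, orientation): joint-space move of the TCP to a pose.
- robot.move_linear(position, velocity=0.15, frame=None, threshold=None): straight line of the TCP; frame=None keeps the orientation; velocity is the mean speed in m/s. With threshold (N) it stops when the force on the tool has changed by that much, and returns True; else False.
- robot.goto_joints(angles): joint-space move.
- robot.gripper_to(opening): finger opening in m; the grip force is fixed at half the most; returns when the fingers have stopped.
- robot.pause(seconds).
- robot.ik(position, orientation): joint angles nearest the present ones, or None.
- robot.get_state(): the state.
- robot.grab_frame(name): name is "scene" or "top" or "wrist"; returns the picture (384x512x3 uint8, red, green, blue); there is no depth.
- robot.camera_info(name): a dict with "fx", "fy", "cx", "cy" (pixels), "rvec" (rotation vector, rad) and "tvec" (3), from world to camera coordinates, as OpenCV has them. Camera axes: x right, y down, z forward; pixel columns grow to the right and rows downward; lengths in m; the calibration is good to about 2 mm. The wrist camera is an equidistant fisheye: a pixel r from the principal point sees the ray r / f radians off the axis. A picture is of the moment at which its call begins: read the wrist's pose just before it. camera_info takes no time and is no camera call; for the wrist camera it gives the pose at the moment of the call.
A pose or a line that the arm cannot do raises robot.PlanningError and nothing moves.
- robot.sign_off(): hands the job in; it is judged then, once.
The state is a dict: "time": time; "qpos": joint angles; "joint_vel": joint speeds; "effort": joint torques, N m; "ee_pos": TCP position; "tool_rot": TCP orientation; "force": force on the tool from outside, world axes, zero at the start; "moment": the same for the moment, N m; "opening": finger opening in m; "grasp_force": force on a finger pad.
Only numpy, scipy, OpenCV 4.12 (cv2) and the standard library are available. Lean on these libraries where they do the work, as an engineer would, in place of code of your own. Each camera call takes 0.05 s, during which the arm holds its last target. There are 200 camera calls.

## Task

The brass lock cylinder is standing on end in the loading end of the re-pinning jig. Without picking anything up, push its top with a fingertip so that it tips over towards the forked stop and lies in the channel, push it along the channel until it is fully home against the stop, and only then flip the hinged keeper over so that it drops shut behind the cylinder. Do not disturb the other things on the bench.

Things in the scene. Friction and masses are not known exactly. Their poses are not given: they have to be found in the camera images.
- jig: Holding jig fixed to the bench: steel base plate 186 x 104 x 10 mm, on it a bright steel U channel 160 mm long. Origin: on the bench under the channel's middle; x runs along the channel from the loading end to the forked stop, z up. Channel floor at z = 18 mm, walls at y = +-9.75 to +-20 mm, tops z = 38 mm; heel lip at the loading end (x = -80 to -76 mm), top z = 24 mm.
- stop (a point): Middle of the face of the forked steel end stop (two ears, tops at z = 52 mm) at x = 70 mm, z = 34 mm of the jig's frame; the keyway end of the cylinder rests against it when home.
- home (a point): Point on the jig, x = 0, y = 0, z = 34 mm of its frame, 70 mm before the stop: the cylinder's origin comes to lie here when it is fully home. The keeper's tongue drops 4 mm behind it.
- cylinder: Loose brass lock cylinder, 70 mm long, 0.2 kg; section 32 mm deep: 17 mm round barrel on one edge, 10 mm wide web on the other. Origin: centre of its foot face, z along its length, x from web side (-16 mm) to barrel side (+16 mm). Starts upright on the channel floor, web facing the stop, origin at jig x = -56 to -46 mm. Pushed slowly near its top it tips over the web edge of its foot, then falls.
- keyway_end (a point): Centre of the cylinder's keyway end, 70 mm from its origin (the top while it stands, 88 mm above the bench). Once tipped, the cylinder lies web down, barrel up, top of the barrel 32 mm above the channel floor (12 mm above the walls), origin 16 mm above the floor, 25 to 45 mm short of home. It slides along under 4 N.
- keeper (a joint): Hinge of the keeper, a dark steel drop latch on the jig's right (-y) side. Radians: 0 = shut, level across both walls with its tongue in the channel; 1.57 = upright; starts open at 1.8 to 2.0, leaning out over the -y side (stop at 2.05). Pushed towards +y past upright it falls shut by its own weight, but stays propped up if the cylinder still lies under it. It takes under 2 N.
- keeper_tip (a point): Free end of the keeper's arm, 50 mm from its hinge axis, which runs parallel to the channel at y = -28 mm, z = 42 mm of the jig's frame (lugs at x = -23 to +7 mm, y = -34 to -22 mm, top z = 48 mm). The arm is 13 mm wide (x = -14.5 to -1.5 mm of the jig) and 6 mm thick. Open, this end is about 88 mm above the bench.
- spare_cylinder: Bystander: nickel lock cylinder, 66 mm tall, 32 x 17 mm, standing loose on end on the bench left of the jig. Origin at its foot.
- loupe: Bystander: black loupe, 37 mm across, 34 mm tall, to the right of the stop end of the jig. Origin at the centre of its foot.
- tape_roll: Bystander: roll of black tape lying flat, 55 mm across, 19 mm tall, left of the jig. Origin at the centre of its underside.
- blank_box: Bystander: small carton of key blanks, 50 x 70 x 28 mm, to the right of the jig. Origin at the centre of its underside.
Mind the look-alikes: they are no part of the job. Leave any blue or purple look-alike of the cylinder alone.

How it is judged:
On the way, in this order (a step that is already met when the one before it is completed fails the run):
1. the cylinder has been tipped over and lies web down in the channel, short of the stop, with the keeper still open (angle between the z axis of cylinder and the x axis of jig, either way round below 0.12 rad and angle between cylinder's own z axis and vertical above 1.4 rad and angle between cylinder's own x axis and vertical below 0.3 rad and z of cylinder in the frame of jig below 0.039 m and y of cylinder in the frame of jig between -0.006 and 0.006 m and value of joint keeper above 1.2 rad and x of cylinder in the frame of jig below -0.01 m), for 0.2 s.
2. the cylinder has been pushed fully home against the forked stop, with the keeper still open (angle between the z axis of cylinder and the x axis of jig, either way round below 0.12 rad and angle between cylinder's own z axis and vertical above 1.4 rad and angle between cylinder's own x axis and vertical below 0.3 rad and z of cylinder in the frame of jig below 0.039 m and y of cylinder in the frame of jig between -0.006 and 0.006 m and x of cylinder in the frame of jig above -0.0045 m and value of joint keeper above 1.2 rad), for 0.1 s.
At the end, for the whole second after the job is handed in: The cylinder lies at rest web down, barrel up in the channel, in line with it within 0.12 rad, its foot no more than 4.5 mm short of the home point along the channel (within 6 mm across it), the keeper is shut (below 0.08 rad) behind it, and no bystander has moved 20 mm (angle between the z axis of cylinder and the x axis of jig, either way round below 0.12 rad and angle between cylinder's own z axis and vertical above 1.4 rad and angle between cylinder's own x axis and vertical below 0.3 rad and z of cylinder in the frame of jig below 0.039 m and y of cylinder in the frame of jig between -0.006 and 0.006 m and x of cylinder in the frame of jig above -0.0045 m and linear speed of cylinder below 0.01 m/s and value of joint keeper below 0.08 rad and distance of each of spare_cylinder, loupe, tape_roll, blank_box from where it was at the start of the episode below 0.02 m); the robot touches nothing.
It fails at once if the cylinder is lifted or carried: its foot rises more than tipping over raises it, or its keyway end goes higher than it stood (z of cylinder in the frame of jig above 0.045 m or z of keyway_end in the frame of jig above 0.097 m).
It fails at once if a bystander is moved 20 mm or more, or the spare cylinder is knocked over (angle between spare_cylinder's own z axis and vertical above 0.5 rad or distance of any of spare_cylinder, loupe, tape_roll, blank_box from where it was at the start of the episode above 0.02 m).
It also fails if it takes over 42 s, if anything falls off the work surface, if the arm or the gripper's body presses on something with over 40 N, if the wrist force passes 120 N, or if a joint passes its speed limit or range.

## Working session

There is one attempt and no reset: what is moved stays moved. The work goes in short steps, each a Python script; the robot and the scene stay as the last script left them, time stands still between calls to the robot, and variables do not carry over. Pictures are saved under pics/ and viewed, at most 11 in all, crops included, and the job is handed in when it is done.

```bash
mkdir -p pics; python3 - <<'E'
from rig import robot
import cv2,numpy as np
for n in ("scene","top"):
    im=robot.grab_frame(n); cv2.imwrite(f"pics/{n}0.png",im[:,:,::-1])
    i=robot.camera_info(n); print(n,{k:np.round(v,4).tolist() for k,v in i.items() if k in("fx","fy","cx","cy","rvec","tvec")})
    R=cv2.Rodrigues(np.array(i["rvec"]))[0]; print(-R.T@np.array(i["tvec"]).ravel())
print(robot.get_state()["time"])
E
```

```text
scene {'fx': 485.1552, 'fy': 485.1552, 'cx': 260.4823, 'cy': 188.3685, 'rvec': [0.6238, -2.4845, 1.4142], 'tvec': [0.3601, 0.3766, 0.5607]}
[0.19920549 0.42654891 0.60351739]
top {'fx': 352.3198, 'fy': 352.3198, 'cx': 255.3954, 'cy': 190.595, 'rvec': [2.1647, -2.1585, 0.0723], 'tvec': [-0.3151, 0.5927, 0.9031]}
[ 0.50789127 -0.33745189  0.94566971]
0.1
```

View pics/scene0.png

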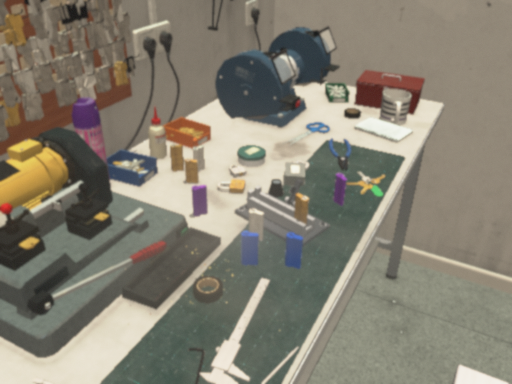

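View pics/top0.png

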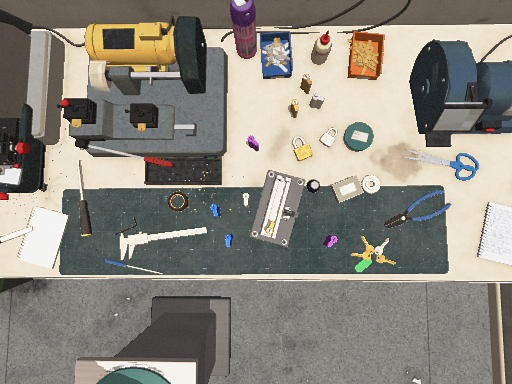

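The top view shows the jig near (278,208). The brass cylinder seems to stand at its near end, around (270,225). Blue pieces (214,210) and (229,240) and purple ones (253,142) and (331,240) are look-alikes. I'll enlarge both views.

```bash
python3 - <<'E'
import cv2,numpy as np
a=cv2.imread("pics/top0.png")[160:256,230:330]; b=cv2.imread("pics/scene0.png")[160:256,225:345]
cv2.imwrite("pics/c1.png",cv2.resize(a,None,fx=6,fy=6,interpolation=cv2.INTER_CUBIC))
cv2.imwrite("pics/c2.png",cv2.resize(b,None,fx=6,fy=6,interpolation=cv2.INTER_CUBIC))
E
```

```text
(no output)
```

View pics/c1.png

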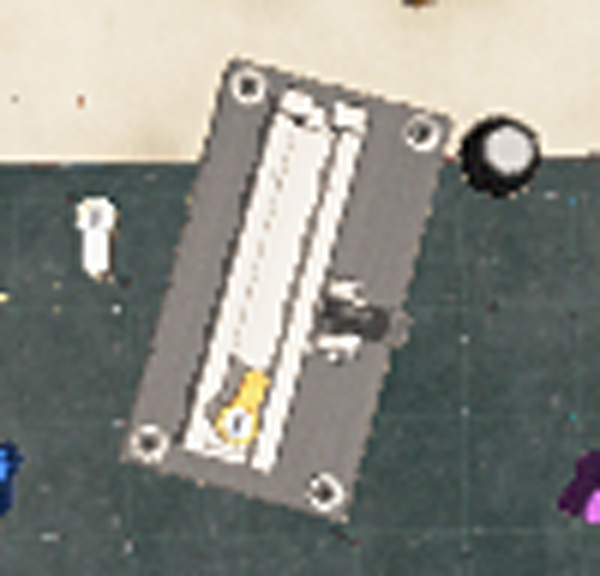

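View pics/c2.png

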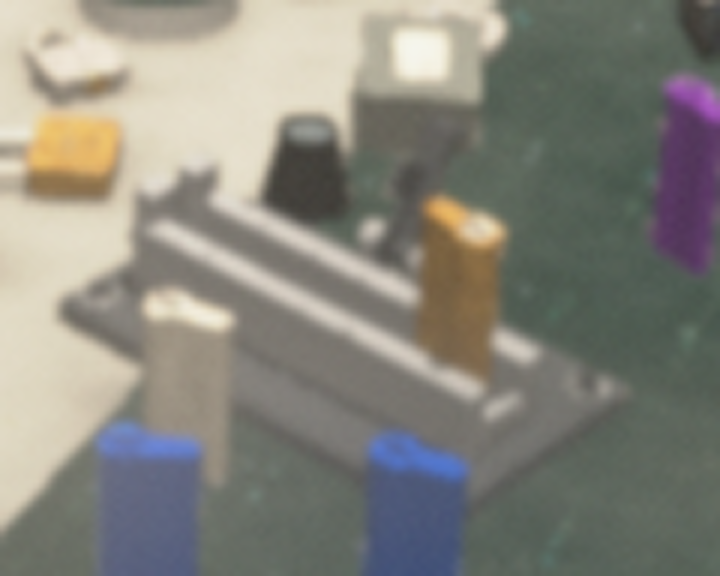

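The crops confirm the brass cylinder at the jig's loading end. In the top crop its barrel is at about (238,430) and its web at (262,375), facing the stop. The keeper leans out right at about (360,320), the nickel spare is left and the loupe is at upper right. Now I'll fit the jig pose to the plate corners and check it in the scene camera.

```bash
cat > h.py <<'E'
from rig import robot
import cv2,numpy as np
from scipy.optimize import least_squares
def proj(n,P):
    i=robot.camera_info(n);K=np.array([[i["fx"],0,i["cx"]],[0,i["fy"],i["cy"]],[0,0,1]])
    return cv2.projectPoints(np.float64(P).reshape(-1,1,3),np.float64(i["rvec"]),np.float64(i["tvec"]),K,None)[0][:,0]
def jw(p,P):
    P=np.atleast_2d(np.float64(P)); c,s=np.cos(p[2]),np.sin(p[2])
    return P@np.array([[c,-s,0],[s,c,0],[0,0,1]]).T+[p[0],p[1],0]
E
python3 - <<'E'
from h import *
uv=np.array([(232,60),(452,118),(345,520),(125,458)])/6+[230,160]-0.4
C=np.array([(93,52,10),(93,-52,10),(-93,-52,10),(-93,52,10)])/1000
uvs=np.array([(628,388),(62,305)])/6+[225,160]-.4
f=lambda p:np.r_[(proj("top",jw(p,C))-uv).ravel(),(proj("scene",jw(p,C[[2,0]]))-uvs).ravel()]
r=least_squares(f,[.46,-.4,-.26]);p=r.x;print(p,np.round(r.fun,1)); np.save("p.npy",p)
rt=least_squares(lambda p:f(p)[:8],p);print("top only",rt.x)
# cylinder top centres: web edge/barrel edge mid
T=(np.array([(237,408+0),])/6)
def inv(n,uv,z): return least_squares(lambda q:(proj(n,[[q[0],q[1],z]])-uv).ravel(),[.45,-.4]).x
c,s=np.cos(p[2]),np.sin(p[2])
def toj(q): d=q-p[:2]; return np.round(np.array([c*d[0]+s*d[1],-s*d[0]+c*d[1]])*1000,1)
for n,o,pts in(("top",(230,160),{"barrel":(237,425),"web":(262,370),"back":(234,444),"keepertip(z88)":(402,325)}),("scene",(225,160),{"barrel":(482,228),"web":(428,203)})):
    for k,v in pts.items():
        print(n,k,toj(inv(n,np.array(v)/6+o-.4,.088)))
R=np.array([[s,-c,0],[-c,-s,0],[0,0,-1]]).T
ey=np.array([c,s,0]);
for sg in(1,-1):
    y=sg*ey;z=np.array([0,0,-1.]);x=np.cross(y,z);R=np.c_[x,y,z]
    for P in((-.1,0,.15),(-.1,0,.097),(-.02,0,.06),(-.008,-.08,.1)):
        q=robot.ik(jw(p,P)[0],R);print(sg,P,None if q is None else np.round(q,2))
E
```

```text
[ 0.54954737 -0.37224084 -0.26335348] [-0.4 -0.5  0.6 -0.2  0.5  0.8 -1.   0.5  0.8 -0.2 -1.2 -1. ]
top only [ 0.55000893 -0.37247302 -0.26297383]
top barrel [-62.8   7.5]
top web [-38.8   3.5]
top back [-70.4   6.7]
top keepertip(z88) [ -6.4 -46.3]
scene barrel [-62.3   4.2]
scene web [-39.3   4.5]
1 (-0.1, 0, 0.15) [-0.    0.51  0.79  1.84 -0.44  0.97  0.71]
1 (-0.1, 0, 0.097) [ 0.05  0.58  0.72  1.88 -0.49  0.87  0.75]
1 (-0.02, 0, 0.06) [-0.05  0.85  0.91  1.7  -0.78  1.    0.89]
1 (-0.008, -0.08, 0.1) [ 0.22  0.76  0.69  1.56 -0.54  1.02  0.79]
-1 (-0.1, 0, 0.15) [-0.18  0.66  1.08  1.85 -0.67  1.06 -2.23]
-1 (-0.1, 0, 0.097) [-0.17  0.76  1.08  1.88 -0.8   1.01 -2.13]
-1 (-0.02, 0, 0.06) [-0.13  0.96  1.08  1.7  -0.94  1.09 -2.15]
-1 (-0.008, -0.08, 0.1) [ 0.02  0.95  1.08  1.57 -0.88  1.18 -2.12]
```

```bash
python3 - <<'E'
from h import *
p=np.load("p.npy")
W=[]
def box(x0,x1,y0,y1,z): return np.array([(x0,y0,z),(x1,y0,z),(x1,y1,z),(x0,y1,z)])/1000
polys=[(box(-80,80,9.75,20,38),(0,0,255)),(box(-80,80,-20,-9.75,38),(0,0,255)),(box(-80,-76,-9.75,9.75,24),(0,255,0)),(box(70,80,-20,20,52),(255,0,255)),(box(-23,7,-34,-22,48),(255,255,0)),(box(-93,93,-52,52,10),(0,128,255))]
out=[]
for n,(x,y,w,h) in(("top",(235,165,80,90)),("scene",(230,165,105,90))):
    k=5 if n=="top" else 3.8
    k=5.5 if n=="top" else 3.4
    a=cv2.imread(f"pics/{n}0.png")[y:y+h,x:x+w]; a=cv2.resize(a,None,fx=k,fy=k,interpolation=cv2.INTER_CUBIC)
    for P,col in polys:
        q=(proj(n,jw(p,P))-[x,y]+.5)*k
        cv2.polylines(a,[np.int32(q)],True,col,1)
    out.append(cv2.copyMakeBorder(a,0,495-a.shape[0],0,0,cv2.BORDER_CONSTANT))
o=np.hstack(out);print(o.shape);cv2.imwrite("pics/ov.png",o[:600,:800])
E
```

```text
(495, 797, 3)
```

View pics/ov.png

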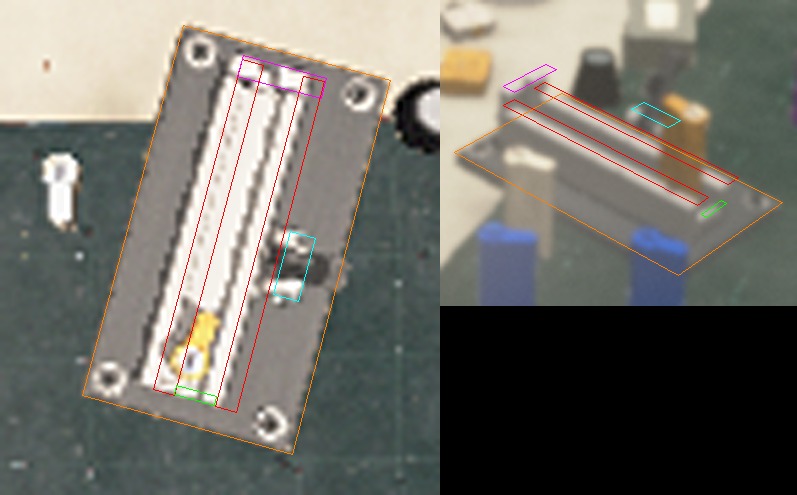

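The plate fits, but the channel, keeper and cylinder all lie about 4.5 mm towards +y of the plate's middle. The plate is off-centre, so I shift the frame by that. The cylinder origin is then at jig x ≈ -54, y ≈ 0, which is within its stated range. Next I approach and tip it.

```bash
cat >> h.py <<'E'
p=np.load("p.npy"); p[:2]=jw(p,[0,.0045,0])[0,:2]
c,s=np.cos(p[2]),np.sin(p[2])
y_=np.array([c,s,0]);z_=np.array([0,0,-1.]);R=np.c_[np.cross(y_,z_),y_,z_]
W=lambda x,y,tipz:jw(p,[x/1000,y/1000,(tipz+19)/1000])[0]   # mm, fingertip height
def J():
    e=robot.get_state()["ee_pos"]-np.r_[p[:2],0]; return np.round([1e3*(c*e[0]+s*e[1]),1e3*(-s*e[0]+c*e[1]),1e3*e[2]-19],1)
def snap(n,f): cv2.imwrite(f"pics/{f}.png",robot.grab_frame(n)[:,:,::-1])
E
python3 - <<'E'
from h import *
robot.move_linear([.27,.53,.33],velocity=.25)
robot.gripper_to(0.0)
robot.move_ptp([.42,.12,.33],R)
robot.move_ptp(W(-104,0,160),R)
robot.move_linear(W(-104,0,77),velocity=.12)
st=robot.get_state();print(st["time"],st["opening"],J(),st["force"])
snap("top","t1");snap("scene","s1")
a=cv2.imread("pics/t1.png")[160:250,220:320];b=cv2.imread("pics/s1.png")[150:250,225:345]
cv2.imwrite("pics/m1.png",np.hstack([cv2.resize(a,(400,360),interpolation=2),cv2.resize(b,(400,360),interpolation=2)]))
E
```

```text
6.3417 0.00045660536149952943 [-103.8   -0.3   77.6] [0.05315885 0.09235744 0.80253448]
```

View pics/m1.png

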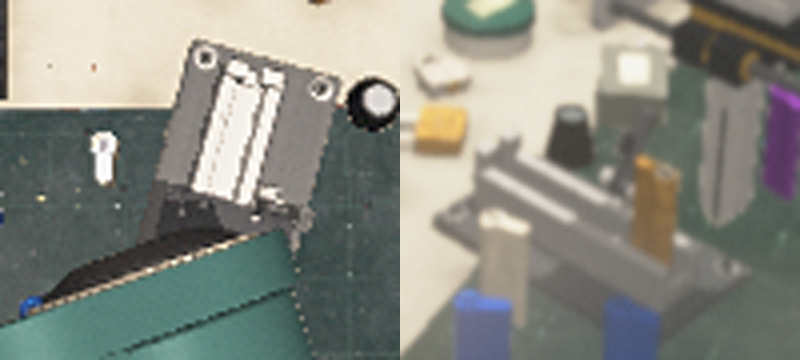

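The scene view shows the closed fingers behind the brass cylinder, right of it at (725,160), and everything is undisturbed. Now I push slowly.

```bash
python3 - <<'E'
from h import *
robot.move_linear(W(-46,0,77),velocity=.035)
robot.pause(.3);st=robot.get_state();print(st["time"],J(),st["force"])
robot.move_linear(W(-95,0,77),velocity=.15)
st=robot.get_state();print(st["time"],J(),st["force"])
snap("scene","s2")
b=cv2.imread("pics/s2.png")[150:250,225:345]
cv2.imwrite("pics/m2.png",cv2.resize(b,(600,500),interpolation=2))
E
```

```text
8.55 [-46.   0.  77.] [ 0.22015191 -0.22877409 -0.80871604]
9.025 [-94.6   0.2  77.2] [ 0.43808053 -0.04830912  0.28276331]
```

View pics/m2.png

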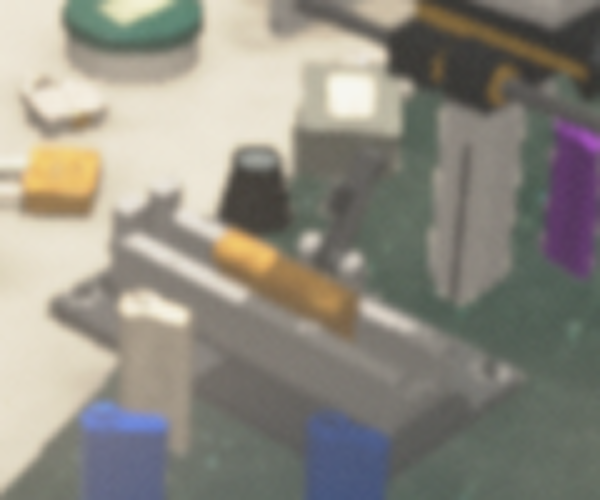

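The cylinder now lies in the channel from (230,245) to (345,320), short of the stop, and the keeper is still open. I push it home with a force threshold.

```bash
python3 - <<'E'
from h import *
robot.move_linear(W(-95,0,42),velocity=.1)
print(J(),robot.get_state()["force"])
h=robot.move_linear(W(-4,0,42),velocity=.045,threshold=14)
st=robot.get_state();print(h,st["time"],J(),st["force"])
robot.pause(.3);print(J(),robot.get_state()["force"])
robot.move_linear(W(-45,0,42),velocity=.1)
robot.move_linear(W(-60,0,110),velocity=.2)
snap("scene","s3")
b=cv2.imread("pics/s3.png")[150:250,225:345]
cv2.imwrite("pics/m3.png",cv2.resize(b,(600,500),interpolation=2))
print(robot.get_state()["time"])
E
```

```text
[-95.3  -0.2  41.5] [-0.12471751  0.59031557 -0.55093715]
True 11.3083 [-9.7 -0.1 41.6] [-4.18724422  1.8753143   8.00371328]
[-9.7 -0.1 41.6] [-3.72622525  2.0093513   7.8057898 ]
12.6583
```

View pics/m3.png

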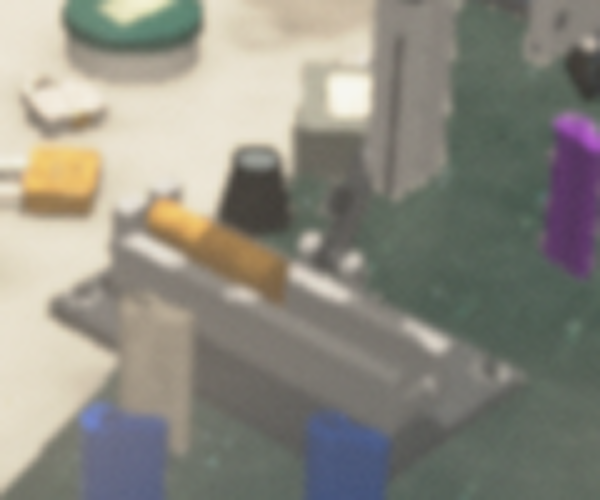

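The keyway end now appears to be between the ears at (155,208), with the foot at about (287,270). I'll check numerically how far the foot is from home.

```bash
python3 - <<'E'
from h import *
b=cv2.imread("pics/s3.png")[175:225,240:300];k=10
b=cv2.resize(b,None,fx=k,fy=k,interpolation=2)
for x,col in((0,(0,0,255)),(-5,(255,0,0)),(-10,(0,255,0))):
    P=[(x,5,18),(x,5,36),(x,8.5,41.5),(x,6,47.5),(x,0,50),(x,-6,47.5),(x,-8.5,41.5)]
    q=(proj("scene",jw(p,np.array(P)/1000))-[240,175]+.5)*k;cv2.polylines(b,[np.int32(q)],False,col,1)
for x in(70,80):
    q=(proj("scene",jw(p,np.array([(x,20,38),(x,20,52),(x,8,52),(x,-8,52),(x,-20,52)])/1000))-[240,175]+.5)*k;cv2.polylines(b,[np.int32(q)],False,(255,0,255),1)
for y in (9.75,20,-9.75,-20):
    q=(proj("scene",jw(p,np.array([(-80,y,38),(70,y,38)])/1000))-[240,175]+.5)*k;cv2.polylines(b,[np.int32(q)],False,(255,255,0),1)
cv2.imwrite("pics/m4.png",b)
E
```

```text
(no output)
```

View pics/m4.png

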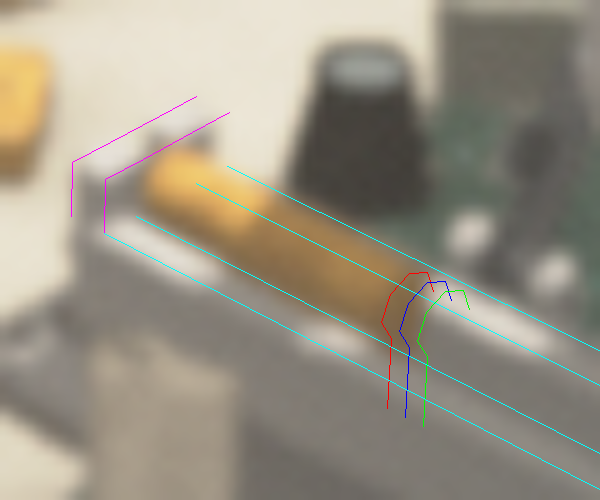

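The foot outline matches the home contour (red) to within about 2 mm, and the force stop agrees, so it is home. Next I flip the keeper.

```bash
python3 - <<'E'
from h import *
robot.move_linear(W(-60,0,120),velocity=.2)
robot.move_linear(W(-8,-78,120),velocity=.2)
robot.move_linear(W(-8,-78,72),velocity=.15)
h=robot.move_linear(W(-8,-18,72),velocity=.05,threshold=15)
robot.pause(.5);st=robot.get_state();print(h,st["time"],J(),st["force"])
robot.move_linear(W(-8,-50,90),velocity=.15)
robot.move_linear(W(-60,-90,150),velocity=.2)
robot.pause(.3);snap("scene","s5");snap("top","t5")
b=cv2.imread("pics/s5.png")[165:235,235:325];a=cv2.imread("pics/t5.png")[160:250,220:320]
cv2.imwrite("pics/m5.png",np.hstack([cv2.resize(b,(450,350),interpolation=2),cv2.resize(a,(350,350),interpolation=2)]))
print(robot.get_state()["time"])
E
```

```text
False 15.8417 [ -8. -18.  72.] [-0.28119226  0.62361056 -0.04177597]
17.225
```

View pics/m5.png

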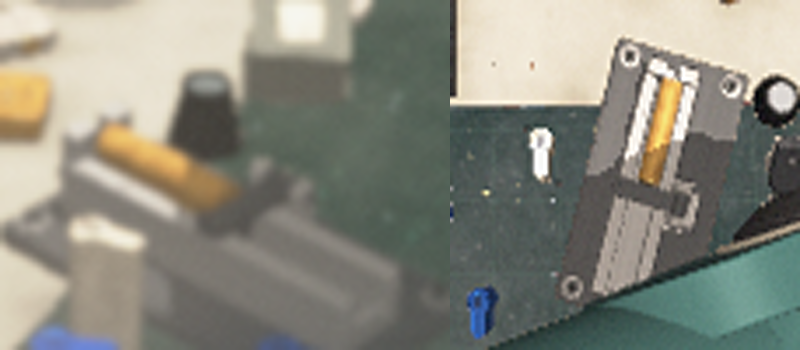

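The keeper lies across both walls behind the cylinder. I'll check numerically that it is level.

```bash
python3 - <<'E'
from h import *
b=cv2.imread("pics/s5.png")[175:225,250:310];k=10
b=cv2.resize(b,None,fx=k,fy=k,interpolation=2)
for a,col in((0,(0,0,255)),(.12,(0,255,0)),(.35,(255,0,0))):
    P=[]
    for x,r in((-14.5,0),(-14.5,50),(-1.5,50),(-1.5,0)): P.append((x,-28+r*np.cos(a)-3*np.sin(a),42+r*np.sin(a)+3*np.cos(a)))
    q=(proj("scene",jw(p,np.array(P)/1000))-[250,175]+.5)*k;cv2.polylines(b,[np.int32(q)],True,col,1)
cv2.imwrite("pics/m6.png",b)
E
```

```text
(no output)
```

View pics/m6.png

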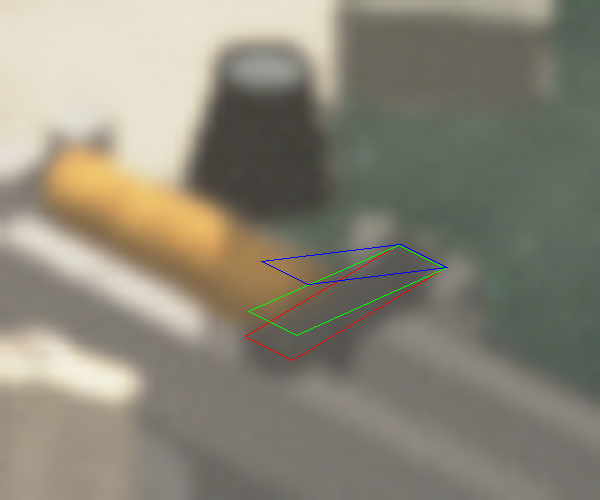

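The arm matches the level outline (red), so the keeper is shut with the cylinder home in front of it. The robot is clear of everything, so I hand the job in.

```bash
python3 -c "
from rig import robot
print(robot.sign_off())"
```

```text
the job is handed in; nothing more can be done
None
```

I tipped the cylinder over, pushed it home against the forked stop and flipped the keeper shut behind it, then handed the job in at about 17 s; the pictures show the cylinder home, the keeper level and no bystander visibly moved, but the hand-in returned no verdict.

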